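# Check a salvaged jack screw with a thread comb

## Robot

A 6-joint arm with a two-finger parallel gripper is mounted at the origin on the work surface. World frame = base frame: x ahead of the robot, y to its left, z up, the work surface at z = 0. Lengths are in m, angles in degrees, forces in N, time in s.
With the tool pointing down it reaches from about 0.4 to 0.825 m from the base axis. Payload 7 kg.
Tool frame: the origin (TCP) lies on the centre line of the jaws, within the pads' length; the fingertips stand r.nose_length ahead of it and the grasp point (between the pads) lies 2 mm behind it (r.nose_length is the distance from the TCP to the fingertips, in m); z points along the fingers, y is the direction in which the jaws open and shut (so a half turn about z gives the same grasp; the last joint's range is limited). The gripper opens to 88 mm and grips with 3 to 60 N. Pads are 19 mm wide; open, the fingers measure 130 mm over their backs; the gripper's body (78 mm by 193 mm) begins 47 mm behind the grasp point.
Start: joints at [81.939, 20.546, 0.682, 0, -70.136, -16.507], TCP at [0.281, 0.614, 0.244] pointing down, gripper open.
Joint ranges: [-176.03, 176.03], [-82.01, 121.73], [-58.28, 71.71], [-173.87, 95.51], [-174.79, -0.11], [-173.66, 173.66]. Speed limits (degrees/s): [136.94, 136.94, 172.46, 180, 180, 180].

## Interface

Orientations are given as [roll, pitch, yaw] about the fixed x, y, z axes, in that order (R = Rz(yaw) Ry(pitch) Rx(roll)).
In Python, from plant import r gives the robot as it stands.
- The arm moves only by the tool apply_moves, never from a script. Its argument "targets" is a list of rows, each a list of 3 entries, a list of its own where there are three numbers: the shift along the tool's x, y, z scaled (see below), then the turn, a rotation vector about the tool's x, y, z scaled (see below), then the finger opening in mm, from 0 to 87.6. A call has 1 to 5 rows; each row shifts and turns the pose as measured when the row begins, along the tool's axes as they then stand; what a row does not reach is not made up. The controller multiplies each number of a shift by 0.04 m and each number of a turn by 8 degrees. A row lasts 1/10 s, in which the tool goes at most 50 mm and 8.59 degrees, less where a joint would pass 70% of its speed; a pose out of reach is approached as far as the arm can. A call with a number of a shift or a turn outside -1 to 1 is refused whole. A call with a gripper value outside its range is refused whole. The fingers move at their own pace and stop on an object; "squeeze" is the grip in N (left out, the last holds). Time passes only in rows, so rows that do not move let the fingers close. It gives the time, the measured TCP pose, the force and the opening at its end, in the units of the state.
- r.get_state(): the state, without advancing time (a new reading comes with each control period).
- r.capture(name): name is "scene" or "top" or "wrist"; returns a dict with "img" (400x640x3 uint8, blue, green, red), "z_map" (400x640 float32, m along the optical axis (not along the pixel's ray), 0 where there is no reading), "fx", "fy", "cx", "cy" (pixels), "camera_from_world" (4x4, takes a point from world to camera coordinates); the wrist camera has in their place "mount" (4x4, takes a point from camera to tool coordinates, whose origin is the TCP and whose axes are the flange's). Camera axes: x right, y up, looking along -z (the intrinsics and any distortion apply to the point x, -y, -z); pixel columns grow to the right and rows downward; lengths in m; the calibration is good to about 2 mm. A picture is of the moment at which its call begins: read the wrist's pose just before it.
- r.close_job(): hands the job in, once; it reports no verdict.
The state is a dict: "time_s": time; "joints": joint angles; "qd": joint speeds; "joint_torque": joint torques, N m; "tcp_pos": TCP position; "eef_rot": TCP orientation; "contact_force": force on the tool from outside, world axes, zero at the start; "moment": the same for the moment, N m; "gripper_width": finger opening in m.
Only numpy, scipy, OpenCV 4.12 (cv2) and the standard library are available. Lean on these libraries where they do the work, as an engineer would, in place of code of your own. Each camera call takes 0.05 s, during which the arm holds its last target.

## Task

Pick up the wider comb leaf, the one with four coarse teeth, by its tab, lay it flat on the cradle's ledge with its teeth towards the jack screw, and feel along the screw until the teeth drop fully into the thread. Hold it pressed home, square and flush on the crests, with a light push of about 5 to 15 N for a second, then let go and leave it seated there. Never push it against the screw with more than 25 N, and do not disturb the narrower fine-toothed leaf or the other things on the bench.

Things in the scene. Friction and masses are not known exactly. Their poses are not given: they have to be found in the camera images.
- leaf_grip (a point): centre of the grip tab of the coarse comb leaf (loose, bare steel, 0.2 to 0.3 kg, lying flat), 28 mm above the leaf's underside. The tab is an upright block 14 mm (leaf x) by 24 mm (leaf y), from 8 to 48 mm above the underside; it can be gripped across either width. Axes: -x towards the teeth, z up
- leaf_edge (a point): middle of the coarse leaf's straight edge, at the roots of the teeth: 48 mm along the leaf's -x from the tab's centre, 4 mm above the underside; axes as the leaf's. Four teeth at 12 mm pitch, symmetric about this point, stand 5 mm out from the edge towards -x; each is 6.6 mm wide at its root, 5 mm at its tip
- leaf: the coarse comb leaf: flat plate 65 mm long (x) by 48 mm wide (y), 8 mm thick, plus teeth and tab; origin under the tab's centre at the plate's underside; the toothed straight edge is at x = -48 mm, the back edge at x = 17 mm
- fine_leaf_grip (a point): centre of the tab of the other comb leaf: same length and tab, but a plate only 30 mm wide with five fine teeth at 6 mm pitch; it does not fit this screw and stays where it lies
- fine_leaf: the narrower, fine-toothed leaf; origin under its tab at the underside
- cradle: fixed grey cradle carrying the screw, base 10 mm high, x = -40 to 120, y = -125 to 125 mm. Origin at bench height below the middle of the screw's axis; y runs along the screw, x points to the ledge side, z up. The ledge is a flat aluminium top 26 mm above the bench, x = 24 to 116 mm, y = -75 to 75 mm. Dark V blocks at y = -105 and 105 mm, 39 mm high; a crossbar at y = 128 mm, 52 mm high
- screw: steel jack screw held fast along the cradle's y; origin mid-axis. Thread y = -70 to 70 mm between collars of 41 mm diameter; crest diameter 36, root 24, pitch 12 mm; crests 4 mm, groove mouths 8 mm wide. It lies at any turn: where the grooves fall along y differs each time, anywhere within a pitch, and this pose does not tell it
- screw_mid (a point): middle of the screw's axis, 30 mm above the bench (mid-height of a leaf's plate on the ledge), axes as the cradle's. A fully seated leaf has its axes parallel to these and its straight edge on the crests, 18 mm along x from here; with tooth tips on the crests instead of in the grooves that edge stands at 23 mm
- big_nut: bystander: dark steel round nut, 60 mm across, 30 mm high; origin under its centre
- hinge_box: bystander: cardboard box 90 x 120 x 45 mm; origin under its centre
- fixings_tin: bystander: steel tin 72 mm across, 100 mm high; origin under its centre

How it is judged:
By the outcome, as a careful person would: the job done as asked, in the order asked, and still so for the second after the job is handed in, with the robot touching nothing.
It also fails if it takes over 64 s, if anything falls off the work surface, if the arm or the gripper's body presses on something with over 40 N, if the wrist force passes 120 N, or if a joint passes its speed limit or range.

## Working session

There is one attempt and no reset: what is moved stays moved. The work goes in short steps, Python scripts to look and compute and a tool call to move; the robot and the scene stay as the last step left them, time stands still between calls to the robot, and variables do not carry over. Pictures are saved under pics/ and viewed, and the job is handed in when it is done.

Besides the shell and the picture viewer there is one more tool, called after "Request:" by a JSON object that holds its "op" and its "data", one argument or row to a line. apply_moves: Moves the arm, as the interface text tells. Its arguments: {"type":"object","properties":{"targets":{"type":"array","items":{"type":"array"}},"squeeze":{"type":"number"}},"required":["targets"]}

```bash
mkdir -p pics; ls; python3 - <<'E'
from plant import r
import cv2
s=r.get_state();print(s, r.nose_length)
for n in ("scene","top","wrist"):
    c=r.capture(n);cv2.imwrite(f"pics/{n}0.png",c["img"])
    import numpy as np
    np.savez(f"{n}0.npz",**c)
    print(n,c["fx"],c["fy"],c["cx"],c["cy"],[k for k in c]); print(c.get("camera_from_world",c.get("mount")))
E
```

```text
pics
{'time_s': 0.0, 'joints': array([ 8.19391457e+01,  2.05927140e+01,  6.35043354e-01, -2.16808632e-02,
       -7.01344872e+01, -1.65069947e+01]), 'qd': array([-0.06295011, -0.03926511, -0.00070546,  0.00222769,  0.00768876,
        0.01718504]), 'joint_torque': array([ 5.09600013e-04, -5.82728112e+01,  2.93059874e+01,  6.99730039e+00,
        6.95429437e-03, -1.84238720e-04]), 'tcp_pos': array([0.28046802, 0.61348218, 0.24261295]), 'eef_rot': array([ 1.79905849e+02, -6.64648173e-03, -2.45752274e+01]), 'contact_force': array([ 0.08774081, -0.88486231, -0.56157029]), 'moment': array([ 0.01002413, -0.02568035,  0.00371428]), 'gripper_width': 0.08745138900723058} 0.017
scene 410.51853792855735 410.51853792855735 324.01080360410646 196.65571503156818 ['img', 'z_map', 'fx', 'fy', 'cx', 'cy', 'camera_from_world']
[[-0.57820688  0.81577292 -0.0138327   0.30257492]
 [-0.6310142  -0.43637687  0.64140183  0.29648289]
 [ 0.51720197  0.37959158  0.76708041 -1.47766055]
 [ 0.          0.          0.          1.        ]]
top 487.54385172673597 487.54385172673597 325.5200145806852 196.9993693284287 ['img', 'z_map', 'fx', 'fy', 'cx', 'cy', 'camera_from_world']
[[-0.00851754 -0.99986695  0.01391136  0.01331263]
 [ 0.99763874 -0.00754879  0.06826393 -0.53252059]
 [-0.06814983  0.01445996  0.9975703  -1.50414074]
 [ 0.          0.          0.          1.        ]]
wrist 333.99738535944203 333.99738535944203 322.3149684925726 198.65052490778248 ['img', 'z_map', 'fx', 'fy', 'cx', 'cy', 'mount']
[[-7.33535169e-04  9.64242929e-01  2.65018935e-01  7.16172675e-02]
 [ 9.99999592e-01  5.67425302e-04  7.03342327e-04 -1.48457357e-04]
 [ 5.27814416e-04  2.65019343e-01 -9.64242951e-01 -1.41469697e-01]
 [ 0.00000000e+00  0.00000000e+00  0.00000000e+00  1.00000000e+00]]
```

View pics/scene0.png

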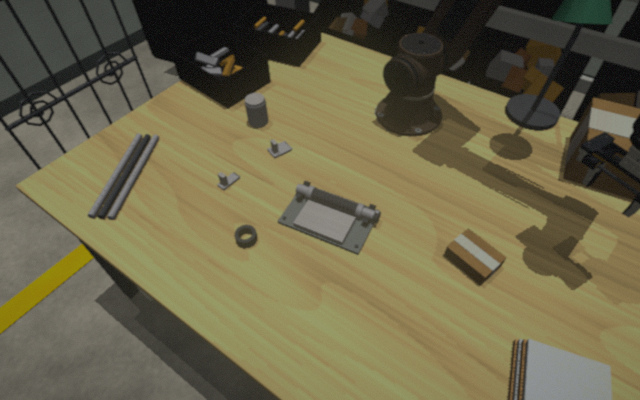

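View pics/top0.png

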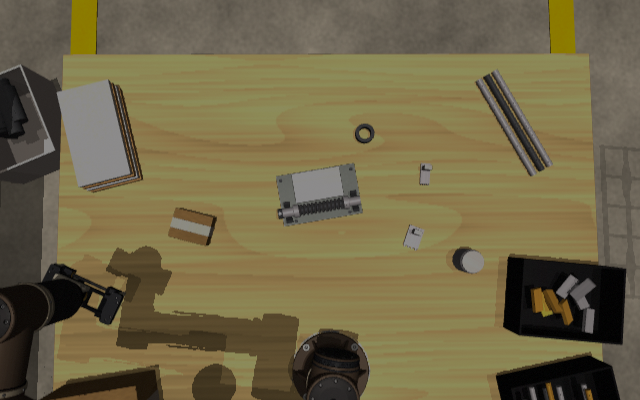

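View pics/wrist0.png

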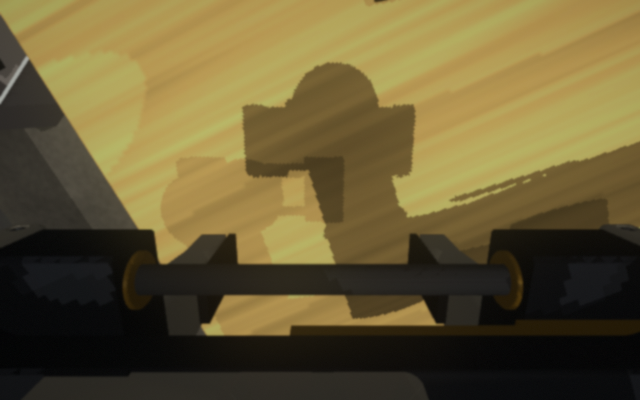

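```bash
cat > h.py <<'E'
import numpy as np, cv2
from scipy.spatial.transform import Rotation as R
def load(n):
    d=dict(np.load(n,allow_pickle=True)); return d
def px2cam(c,u,v,z): # z along optical axis
    return np.array([(u-c["cx"])/c["fx"]*z, -(v-c["cy"])/c["fy"]*z, -z])
def px2world_plane(c,u,v,h,T=None):
    T=np.linalg.inv(c["camera_from_world"]) if T is None else T
    d=T[:3,:3]@px2cam(c,u,v,1.0); o=T[:3,3]
    return o+d*(h-o[2])/d[2]
def zworld(c,u,v):
    T=np.linalg.inv(c["camera_from_world"]); z=float(c["z_map"][int(round(v)),int(round(u))])
    return (T@np.append(px2cam(c,u,v,z),1))[:3]
def wristT(pos,rpy,mount):
    T=np.eye(4);T[:3,:3]=R.from_euler('xyz',rpy,degrees=True).as_matrix();T[:3,3]=pos
    return T@mount
def proj(c,p,Tw=None):
    M=c["camera_from_world"] if Tw is None else np.linalg.inv(Tw)
    q=(M@np.append(p,1))[:3]
    return np.array([c["cx"]+c["fx"]*q[0]/-q[2], c["cy"]-c["fy"]*q[1]/-q[2]])
E
python3 - <<'E'
from h import *
c=load("top0.npz")
im=c["img"]
a=cv2.resize(im[150:260,390:450],None,fx=5,fy=5,interpolation=cv2.INTER_CUBIC)
b=cv2.resize(im[155:235,265:375],None,fx=5,fy=5,interpolation=cv2.INTER_CUBIC)
cv2.imwrite("pics/topA.png",cv2.convertScaleAbs(a,alpha=1.5)); cv2.imwrite("pics/topB.png",cv2.convertScaleAbs(b,alpha=1.5))
print(zworld(c,425,178),zworld(c,413,242),zworld(c,320,182))
E
```

```text
[ 0.5914475  -0.30676316  0.00479075] [ 0.39009165 -0.26316027  0.01153704] [0.57854692 0.02594011 0.03044032]
```

View pics/topA.png

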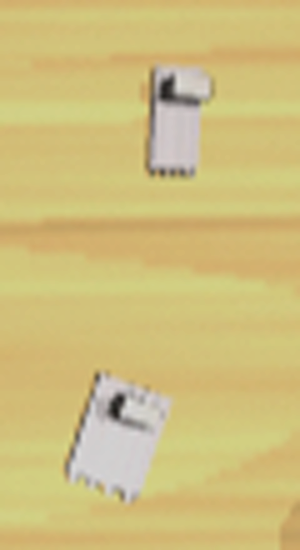

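View pics/topB.png

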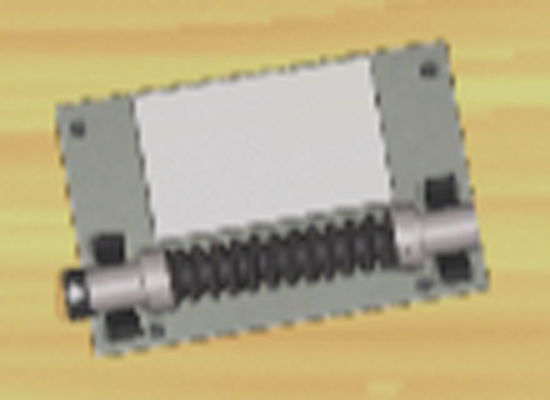

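```bash
cat >> h.py <<'E'
def plan(pos,rpy,tpos,tyaw,maxrow=0.04,n=None):
    """print rows in tool axes from current to target, tool down"""
    R0=R.from_euler('xyz',rpy,degrees=True); R1=R.from_euler('xyz',[180,0,tyaw],degrees=True)
    rv=(R0.inv()*R1).as_rotvec(degrees=True)
    d=np.array(tpos)-np.array(pos)
    dt=R0.inv().apply(d)
    print("shift tool mm",np.round(dt*1000,1),"rotvec deg",np.round(rv,2),"units shift",np.round(dt/0.04,3),"units turn",np.round(rv/8,3))
    return dt,rv
E
python3 - <<'E'
from h import *
c=load("top0.npz")
f=lambda U,V,o,h: px2world_plane(c,(U+.5)/5-.5+o[0],(V+.5)/5-.5+o[1],h)
L=[f(U,V,(390,150),.008) for U,V in [(100,375),(172,398),(68,470),(135,500)]]
for p in L: print(np.round(p,4))
# ledge corners h=.026 at crop B: back-left(135,98), back-right(370,58), front-left(157,240), front-right(392,205)
for U,V in [(135,98),(370,58),(157,240),(392,205)]: print("ledge",np.round(f(U,V,(265,155),.026),4))
for U,V in [(57,105),(445,42),(97,355),(488,290)]: print("base",np.round(f(U,V,(265,155),.01),4))
E
```

```text
[ 0.4445 -0.2543  0.008 ]
[ 0.4297 -0.2993  0.008 ]
[ 0.3853 -0.233   0.008 ]
[ 0.3662 -0.2746  0.008 ]
ledge [0.604  0.1141 0.026 ]
ledge [ 0.6281 -0.0325  0.026 ]
ledge [0.5154 0.1008 0.026 ]
ledge [ 0.536  -0.0452  0.026 ]
base [0.6018 0.164  0.01  ]
base [ 0.6401 -0.0806  0.01  ]
base [0.4446 0.1393 0.01  ]
base [ 0.4833 -0.1057  0.01  ]
```

Request:
{"op": "apply_moves", "data": {
  "targets": [
    [[0.88, 0.66, 0], [0, 0, 0], 80],
    [[0.88, 0.66, 0], [0, 0, 0], 60],
    [[0.88, 0.66, 0], [0, 0, 0], 44],
    [[0.88, 0.66, 0], [0, 0, 0], 44],
    [[0.88, 0.66, 0], [0, 0, 0], 44]
  ],
  "squeeze": 30
}}

```text
time_s: 0.65
tcp_pos: [0.3858, 0.4179, 0.2395]
eef_rot: [179.7, -0.0, -24.2]
contact_force: [1.0, 1.4, 0.5]
gripper_width: 0.0539
```

Request:
{"op": "apply_moves", "data": {
  "targets": [
    [[0.88, 0.66, 0], [0, 0, 0], 44],
    [[0.88, 0.66, 0], [0, 0, 0], 44],
    [[0.5, 0.98, 0], [0, 0, 0], 44],
    [[0.45, 0.98, 0], [0, 0, 0], 44],
    [[0.45, 0.98, 0], [0, 0, 0], 44]
  ]
}}

```text
time_s: 1.15
tcp_pos: [0.4334, 0.2017, 0.2394]
eef_rot: [179.6, -0.0, -24.2]
contact_force: [-0.4, 0.3, 1.1]
gripper_width: 0.0435
```

Request:
{"op": "apply_moves", "data": {
  "targets": [
    [[0.45, 1, 0], [0, 0, 0], 44],
    [[0.45, 1, 0], [0, 0, 0], 44],
    [[0.45, 1, 0], [0, 0, 0], 44],
    [[0.45, 1, 0], [0, 0, 0], 44],
    [[0.45, 1, 0], [0, 0, 0], 44]
  ]
}}

```text
time_s: 1.65
tcp_pos: [0.431, -0.0266, 0.2412]
eef_rot: [179.6, -0.1, -24.1]
contact_force: [0.8, -0.5, 0.9]
gripper_width: 0.0438
```

Request:
{"op": "apply_moves", "data": {
  "targets": [
    [[0.43, 1, 0], [0, 0, 0], 44],
    [[0.43, 1, 0], [0, 0, 0], 44],
    [[0.43, 1, 0], [0, 0, 0], 44],
    [[0.43, 1, 0], [0, 0, 0], 44],
    [[0.4, 0.9, 0], [0, 0, 0.5], 44]
  ]
}}

```text
time_s: 2.15
tcp_pos: [0.4258, -0.2492, 0.2435]
eef_rot: [179.8, -0.2, -28.1]
contact_force: [0.1, 0.8, 0.5]
gripper_width: 0.0439
```

Request:
{"op": "apply_moves", "data": {
  "targets": [
    [[0, 0, 0], [0, 0, 1], 44],
    [[0, 0, 0], [0, 0, 1], 44],
    [[0, 0, 0], [0, 0, 1], 44],
    [[0, 0, 0], [0, 0, 1], 44],
    [[0, 0, 0], [0, 0, 1], 44]
  ]
}}

```text
time_s: 2.65
tcp_pos: [0.4233, -0.2555, 0.2416]
eef_rot: [179.8, -0.2, -70.2]
contact_force: [0.1, -0.5, -1.2]
gripper_width: 0.0439
```

Request:
{"op": "apply_moves", "data": {
  "targets": [
    [[0, 0, 0], [0, 0, 1], 44],
    [[0, 0, 0], [0, 0, 1], 44],
    [[0, 0, 0], [0, 0, 1], 44],
    [[0, 0, 0], [0, 0, 1], 44],
    [[0, 0, 0], [0, 0, 1], 44]
  ]
}}

```text
time_s: 3.15
tcp_pos: [0.4222, -0.2553, 0.2406]
eef_rot: [179.9, -0.3, -112.0]
contact_force: [0.2, -0.3, 0.6]
gripper_width: 0.0444
```

Request:
{"op": "apply_moves", "data": {
  "targets": [
    [[0.35, -0.15, 0.8], [0, 0, 0], 44],
    [[0, 0, 0.7], [0, 0, 0], 44],
    [[0, 0, 0], [0, 0, 0], 44],
    [[0, 0, 0], [0, 0, 0], 44]
  ]
}}

```text
time_s: 3.55
tcp_pos: [0.4228, -0.2714, 0.1805]
eef_rot: [180.0, -0.3, -112.3]
contact_force: [-0.3, 0.6, 0.4]
gripper_width: 0.0436
```

```bash
cat >> h.py <<'E'
def snap(n,name):
    from plant import r
    s=r.get_state(); c=r.capture(n)
    d=dict(c); d["pos"]=s["tcp_pos"]; d["rpy"]=s["eef_rot"]
    np.savez(name+".npz",**d); cv2.imwrite(f"pics/{name}.png",cv2.convertScaleAbs(c["img"],alpha=1.4))
    print(s["time_s"],np.round(s["tcp_pos"],4),np.round(s["eef_rot"],2),np.round(s["contact_force"],1),np.round(s["moment"],2),round(s["gripper_width"],4))
    return d
E
python3 - <<'E'
from h import *
snap("wrist","w1")
E
```

```text
3.55 [ 0.4228 -0.2714  0.1805] [ 179.98   -0.3  -112.28] [-0.3  0.6  0.4] [ 0.07 -0.11  0.03] 0.0436
```

View pics/w1.png

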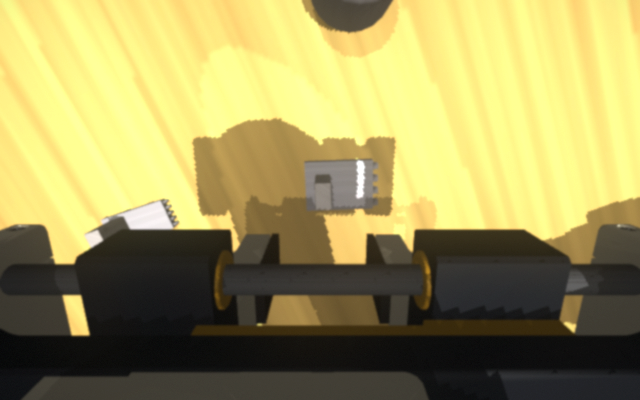

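```bash
python3 - <<'E'
from h import *
c=load("w1.npz")
b=cv2.resize(c["img"][145:225,295:390],None,fx=8,fy=7.5,interpolation=cv2.INTER_CUBIC)
b=cv2.resize(c["img"][145:220,295:390],None,fx=8,fy=8,interpolation=cv2.INTER_CUBIC)
cv2.imwrite("pics/w1c.png",b)
E
```

```text
(no output)
```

View pics/w1c.png

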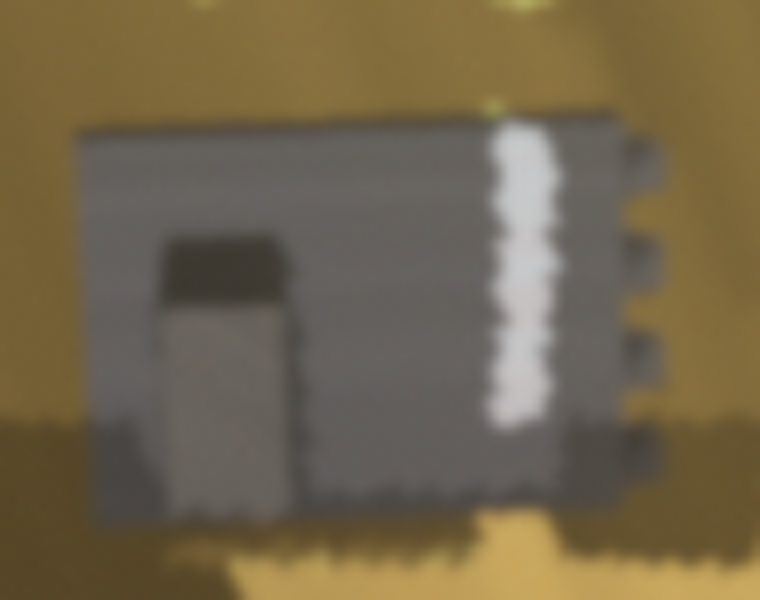

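```bash
cat > fit.py <<'E'
from h import *
from scipy.optimize import least_squares
def leafpts():
    return {"bp":(17,24,8),"bm":(17,-24,8),"fp":(-48,24,8),"fm":(-48,-24,8)}
def fitleaf(c,obs,z0=0.0,T=None,x0=(0.42,-0.27,-21)):
    T=wristT(c["pos"],c["rpy"],c["mount"]) if T is None else T
    def res(q):
        Rz=R.from_euler('z',q[2],degrees=True).as_matrix()
        out=[]
        for P,uv in obs:
            w=np.array([q[0],q[1],z0])+Rz@(np.array(P)/1000)
            out+=list(proj(c,w,T)-np.array(uv))
        return out
    s=least_squares(res,x0,x_scale=[.01,.01,5]); return s.x,np.reshape(s.fun,(-1,2))
E
python3 - <<'E'
from fit import *
c=load("w1.npz")
g=lambda U,V:((U+.5)/8-.5+295,(V+.5)/8-.5+145)
# tool x = -leaf y -> image up = -leaf y
obs=[((17,-24,8),g(80,138)),((-48,-24,8),g(618,125)),((17,24,8),g(98,522)),((-48,24,8),g(618,507)),
 ((7,-12,48),g(162,302)),((-7,-12,48),g(285,300)),((7,12,48),g(170,515)),((-7,12,48),g(290,515))]
q,f=fitleaf(c,obs); print(q); print(np.round(f,1))
q,f=fitleaf(c,obs[:4]); print(q); print(np.round(f,1))
print(f"depth center", c["z_map"][190,345])
E
```

```text
[  0.4231784   -0.27018714 -20.79421218]
[[-0.4 -0.6]
 [ 1.1 -0.8]
 [-0.7 -0. ]
 [ 0.4  0.1]
 [-0.7  0.1]
 [ 0.6 -0.1]
 [-0.8  0.8]
 [ 0.5  0.4]]
[  0.42339985  -0.26987024 -20.60129424]
[[-0.6 -0.1]
 [ 0.9 -0.5]
 [-0.7  0.4]
 [ 0.4  0.4]]
depth center 0.32388258
```

```bash
python3 - <<'E'
from h import *
c=load("w1.npz")
plan(c["pos"],c["rpy"],[.4232,-.2701,.030],-110.8)
E
```

```text
shift tool mm [ -2.2   0.  150.5] rotvec deg [ 0.02 -0.3  -1.48] units shift [-5.500e-02  1.000e-03  3.763e+00] units turn [ 0.003 -0.037 -0.185]
```

Request:
{"op": "apply_moves", "data": {
  "targets": [
    [[-0.03, 0, 0.9], [0, -0.037, -0.185], 44],
    [[0, 0, 0.8], [0, 0, 0], 44],
    [[0, 0, 0.7], [0, 0, 0], 44],
    [[0, 0, 0.5], [0, 0, 0], 44],
    [[0, 0, 0], [0, 0, 0], 44]
  ]
}}

```text
time_s: 4.1
tcp_pos: [0.4301, -0.2714, 0.0696]
eef_rot: [-179.2, 0.1, -110.5]
contact_force: [-0.3, -1.2, 0.2]
gripper_width: 0.0439
```

```bash
python3 - <<'E'
from h import *
c=snap("wrist","w2")
plan(c["pos"],c["rpy"],[.4232,-.2701,.030],-110.8)
E
```

```text
4.1 [ 0.4301 -0.2714  0.0696] [-1.7917e+02  8.0000e-02 -1.1054e+02] [-0.3 -1.2  0.2] [0.13 0.02 0.03] 0.0439
shift tool mm [ 1.2  7.5 39.5] rotvec deg [-0.83  0.08  0.25] units shift [0.03  0.187 0.987] units turn [-0.103  0.01   0.032]
```

View pics/w2.png

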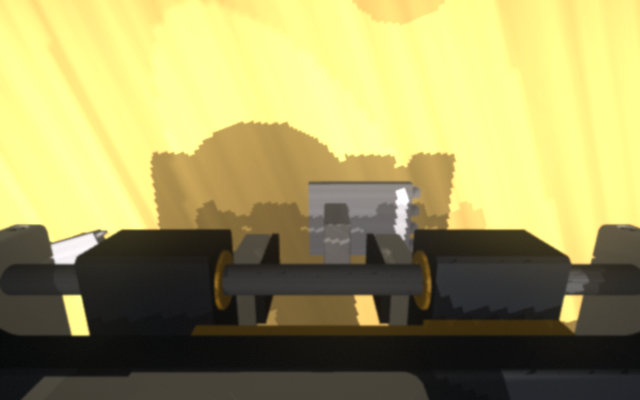

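Request:
{"op": "apply_moves", "data": {
  "targets": [
    [[0.03, 0.187, 0.2], [-0.103, 0.01, 0.03], 44],
    [[0, 0, 0.25], [0, 0, 0], 44],
    [[0, 0, 0.25], [0, 0, 0], 44],
    [[0, 0, 0], [0, 0, 0], 44]
  ]
}}

```text
time_s: 4.55
tcp_pos: [0.4266, -0.2708, 0.0455]
eef_rot: [-179.5, 0.0, -110.7]
contact_force: [0.5, -0.2, 0.6]
gripper_width: 0.044
```

```bash
cat > st.py <<'E'
from h import *
from plant import r
import sys
def st(t,y):
    s=r.get_state(); print(s["time_s"],np.round(s["tcp_pos"],4),np.round(s["eef_rot"],2),np.round(s["contact_force"],1),np.round(s["moment"],2),round(s["gripper_width"],4))
    plan(s["tcp_pos"],s["eef_rot"],t,y)
if __name__=="__main__":
    a=list(map(float,sys.argv[1:])); st(a[:3],a[3])
E
python3 st.py .4232 -.2701 .030 -110.8
```

```text
4.55 [ 0.4266 -0.2708  0.0455] [-1.7949e+02  5.0000e-02 -1.1072e+02] [ 0.5 -0.2  0.6] [ 0.09  0.04 -0.09] 0.044
shift tool mm [ 0.5  3.5 15.5] rotvec deg [-0.51  0.05  0.08] units shift [0.013 0.088 0.387] units turn [-0.063  0.006  0.01 ]
```

Request:
{"op": "apply_moves", "data": {
  "targets": [
    [[0.015, 0.1, 0.2], [-0.063, 0.006, 0.01], 44],
    [[0, 0.02, 0.2], [-0.02, 0, 0], 44],
    [[0, 0, 0], [0, 0, 0], 44]
  ]
}}

```text
time_s: 4.85
tcp_pos: [0.4218, -0.2697, 0.0284]
eef_rot: [179.8, -0.0, -110.8]
contact_force: [0.2, -0.4, -0.6]
gripper_width: 0.044
```

```bash
python3 st.py .4232 -.2701 .030 -110.8
```

```text
4.85 [ 0.4218 -0.2697  0.0284] [ 1.7981e+02 -1.0000e-02 -1.1080e+02] [ 0.2 -0.4 -0.6] [ 0.09 -0.11 -0.02] 0.044
shift tool mm [-0.1 -1.5 -1.6] rotvec deg [ 0.19 -0.01 -0.  ] units shift [-0.003 -0.037 -0.039] units turn [ 0.023 -0.001 -0.   ]
```

Request:
{"op": "apply_moves", "data": {
  "targets": [
    [[0, -0.03, -0.03], [0.02, 0, 0], 30],
    [[0, 0, 0], [0, 0, 0], 20],
    [[0, 0, 0], [0, 0, 0], 10],
    [[0, 0, 0], [0, 0, 0], 8],
    [[0, 0, 0], [0, 0, 0], 8]
  ],
  "squeeze": 45
}}

```text
time_s: 5.35
tcp_pos: [0.4232, -0.2703, 0.0299]
eef_rot: [180.0, -0.0, -110.8]
contact_force: [-0.1, 0.3, -2.3]
gripper_width: 0.0139
```

```bash
python3 st.py .4232 -.2701 .030 -110.8
```

```text
5.35 [ 0.4232 -0.2703  0.0299] [ 1.800e+02 -1.000e-02 -1.108e+02] [-0.1  0.3 -2.3] [ 0.02 -0.14 -0.03] 0.0139
shift tool mm [-0.1  0.1 -0.1] rotvec deg [ 0.   -0.01  0.  ] units shift [-0.004  0.002 -0.003] units turn [ 0.001 -0.001  0.   ]
```

Request:
{"op": "apply_moves", "data": {
  "targets": [
    [[0, 0, -0.4], [0, 0, 0], 8],
    [[0, 0, -0.8], [0, 0, 0], 8],
    [[0, 0, -1], [0, 0, 0], 8],
    [[0, 0, -0.6], [0, 0, 0], 8],
    [[0, 0, 0], [0, 0, 0], 8]
  ]
}}

```text
time_s: 5.85
tcp_pos: [0.4209, -0.2695, 0.1437]
eef_rot: [179.6, -0.0, -110.9]
contact_force: [-0.0, 0.1, -2.6]
gripper_width: 0.0137
```

```bash
python3 - <<'E'
from h import *
c=snap("wrist","w3")
b=cv2.resize(c["img"][150:330,220:460],None,fx=3.3,fy=3.3,interpolation=cv2.INTER_CUBIC)
cv2.imwrite("pics/w3c.png",b)
E
```

```text
5.85 [ 0.4209 -0.2695  0.1437] [ 1.7963e+02 -2.0000e-02 -1.1087e+02] [-0.   0.1 -2.6] [ 0.04 -0.25  0.  ] 0.0137
```

View pics/w3c.png

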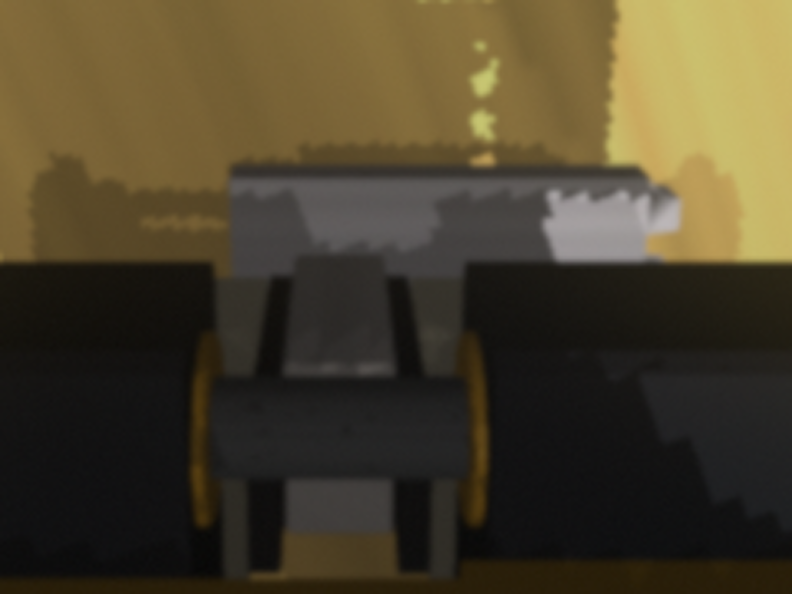

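Request:
{"op": "apply_moves", "data": {
  "targets": [
    [[-0.6, 0.05, -0.2], [0, 0, 0], 8],
    [[-0.9, 0.08, -0.2], [0, 0, 0], 8],
    [[-1, 0.08, 0], [0, 0, 0], 8],
    [[-1, 0.08, 0], [0, 0, 0], 8],
    [[-1, 0.08, 0], [0, 0, 0], 8]
  ]
}}

```text
time_s: 6.4
tcp_pos: [0.4665, -0.0933, 0.1515]
eef_rot: [178.9, -0.1, -111.5]
contact_force: [2.1, -0.9, -2.4]
gripper_width: 0.0137
```

Request:
{"op": "apply_moves", "data": {
  "targets": [
    [[-1, 0.08, 0], [0, 0, 0], 8],
    [[-1, 0.08, 0], [0, 0, 0], 8],
    [[-1, 0.08, 0], [0, 0, -0.5], 8],
    [[-0.6, 0.08, 0], [0, 0, -0.8], 8],
    [[0, 0, 0], [0, 0, -1], 8]
  ]
}}

```text
time_s: 6.9
tcp_pos: [0.5028, 0.0551, 0.1427]
eef_rot: [178.3, 0.1, -92.5]
contact_force: [-0.7, -0.4, -2.4]
gripper_width: 0.0136
```

```bash
python3 st.py .5315 .0985 .16 -81
```

```text
6.9 [0.5028 0.0551 0.1427] [ 1.7831e+02  7.0000e-02 -9.2470e+01] [-0.7 -0.4 -2.4] [-0.01 -0.18 -0.03] 0.0136
shift tool mm [-44.6 -26.3 -18.1] rotvec deg [  1.68   0.24 -11.47] units shift [-1.115 -0.657 -0.452] units turn [ 0.21   0.03  -1.434]
```

Request:
{"op": "apply_moves", "data": {
  "targets": [
    [[-0.5, -0.33, -0.22], [0.1, 0, -0.5], 8],
    [[-0.5, -0.3, -0.22], [0.1, 0.03, -0.5], 8],
    [[-0.1, 0, 0], [0, 0, -0.43], 8],
    [[0, 0, 0], [0, 0, 0], 8]
  ]
}}

```text
time_s: 7.3
tcp_pos: [0.5246, 0.1006, 0.1517]
eef_rot: [179.2, -0.2, -80.3]
contact_force: [-0.7, -0.9, -2.9]
gripper_width: 0.0136
```

```bash
python3 - <<'E'
from h import *
c=snap("wrist","w4")
b=cv2.resize(c["img"][0:270,160:480],None,fx=2.4,fy=2.2,interpolation=cv2.INTER_CUBIC)
E
python3 st.py .5315 .0985 .16 -81
```

```text
7.3 [0.5246 0.1006 0.1517] [179.22  -0.19 -80.27] [-0.7 -0.9 -2.9] [ 0.01 -0.11 -0.02] 0.0136
7.35 [0.5246 0.1003 0.1517] [179.22  -0.2  -80.39] [-0.  -0.1 -3.6] [ 0.1  -0.13 -0.01] 0.0137
shift tool mm [ 3.  -6.4 -8.4] rotvec deg [ 0.78 -0.2   0.61] units shift [ 0.074 -0.159 -0.21 ] units turn [ 0.098 -0.025  0.076]
```

View pics/w4.png

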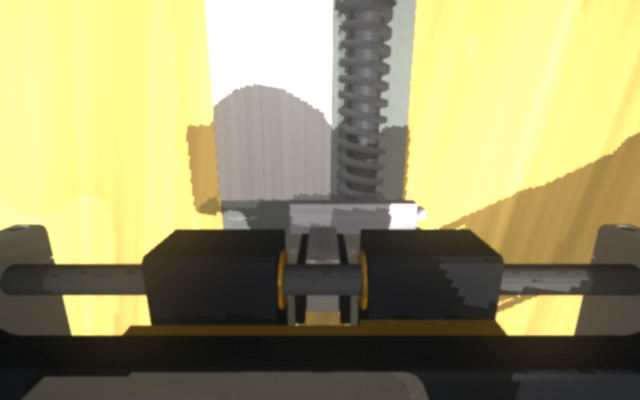

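```bash
python3 - <<'E'
from h import *
c=load("w4.npz")
b=cv2.resize(c["img"][0:200,310:420],None,fx=6,fy=6,interpolation=cv2.INTER_CUBIC)
b=cv2.convertScaleAbs(b,alpha=1.3)
cv2.imwrite("pics/w4a.png",b[:600]); cv2.imwrite("pics/w4b.png",b[600:])
b=cv2.resize(c["img"][0:210,190:430],None,fx=2.8,fy=2.8,interpolation=cv2.INTER_CUBIC)
cv2.imwrite("pics/w4c.png",b)
E
```

```text
(no output)
```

View pics/w4a.png

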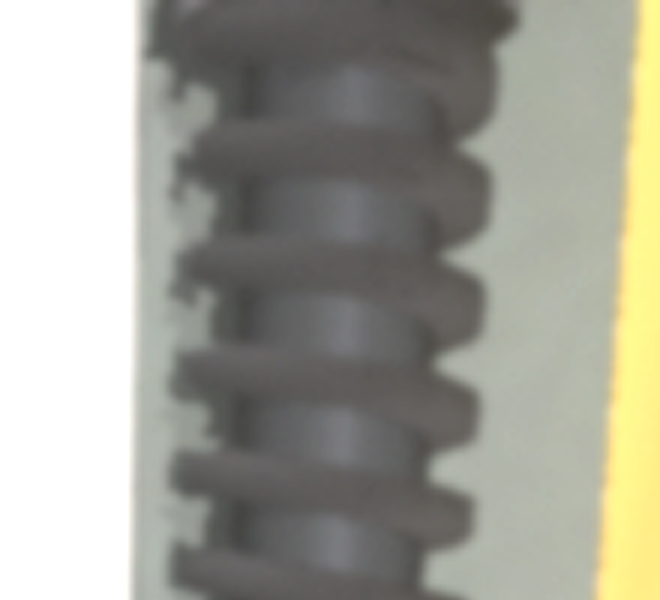

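View pics/w4b.png

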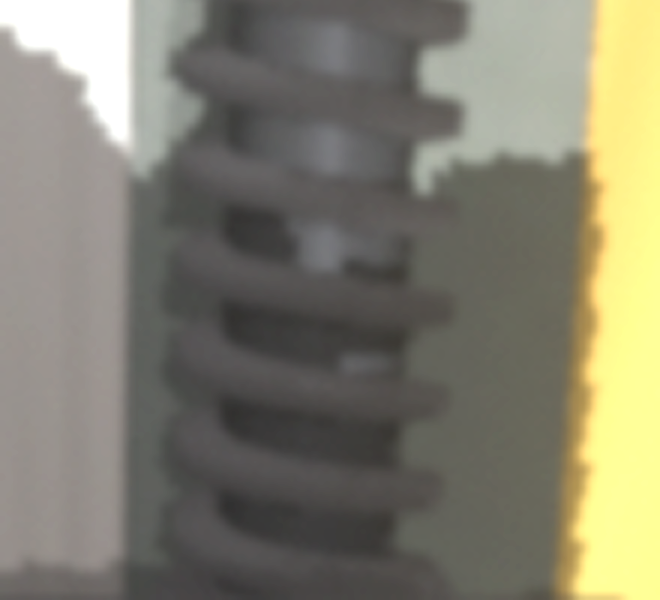

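View pics/w4c.png

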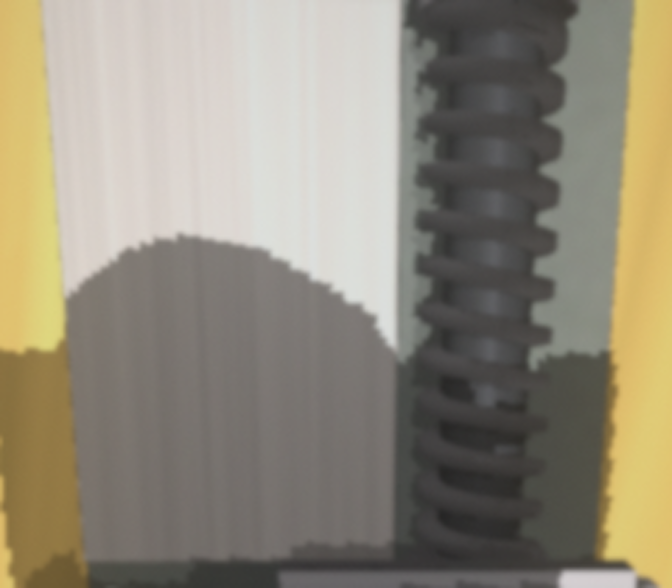

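```bash
python3 - <<'E'
from h import *
c=load("w4.npz"); T=wristT(c["pos"],c["rpy"],c["mount"])
g=lambda U,V:((U+.5)/2.8-.5+190,(V+.5)/2.8-.5)
def line(a,b,h):
    p=px2world_plane(c,*g(*a),h,T); q=px2world_plane(c,*g(*b),h,T); d=p-q
    print(np.round(p,4),np.round(q,4),"yaw",np.degrees(np.arctan2(d[1],d[0])+np.pi/2)); return p,q
L=[line((398,5),(394,555),.026),line((47,5),(87,555),.026),line((632,5),(606,540),.010)]
yaw=9.0
ya=np.radians(yaw);ex=np.array([np.cos(ya),np.sin(ya)]);ey=np.array([-ex[1],ex[0]])
for (p,q),x in zip(L,(24,116,-40)):
    m=(p+q)[:2]/2; print("origin x-coordinate along ex:", m@ex*1000-x)
# screw left silhouette and right
G=lambda U,V:((U+.5)/6-.5+310,(V+.5)/6-.5)
for U,V in [(175,165),(175,265),(175,373),(172,472),(172,568),(172,665),(168,765),(165,860)]:
    p=px2world_plane(c,*G(U,V),.028,T); print(np.round(p*1000,1), "x'",round(p[:2]@ex*1000,1),"y'",round(p[:2]@ey*1000,1),"mod12",round((p[:2]@ey*1000)%12,2))
print("right")
for U,V in [(490,200),(485,305),(478,405),(472,513),(463,620),(458,720),(450,820)]:
    p=px2world_plane(c,*G(U,V),.030,T); print("x'",round(p[:2]@ex*1000,1),"y'",round(p[:2]@ey*1000,1),"mod12",round((p[:2]@ey*1000)%12,2))
E
```

```text
[ 0.541 -0.043  0.026] [0.5166 0.1004 0.026 ] yaw 9.650438498312258
[ 0.629  -0.0277  0.026 ] [0.6059 0.1153 0.026 ] yaw 9.146262436137079
[ 0.4785 -0.0584  0.01  ] [0.4505 0.0888 0.01  ] yaw 10.762099329438708
origin x-coordinate along ex: 502.77547997829606
origin x-coordinate along ex: 500.7002882366671
origin x-coordinate along ex: 501.1768713325676
[533.1 -27.1  28. ] x' 522.3 y' -110.1 mod12 9.87
[531.1 -16.2  28. ] x' 522.1 y' -99.0 mod12 8.95
[528.9  -4.1  28. ] x' 521.8 y' -86.8 mod12 9.23
[527.2   7.3  28. ] x' 521.8 y' -75.2 mod12 8.78
[525.1  18.6  28. ] x' 521.6 y' -63.8 mod12 8.25
[523.   30.3  28. ] x' 521.3 y' -51.9 mod12 8.11
[521.2  42.7  28. ] x' 521.5 y' -39.3 mod12 8.66
[519.4  54.8  28. ] x' 521.6 y' -27.1 mod12 8.89
right
x' 484.4 y' -106.4 mod12 1.56
x' 484.3 y' -94.8 mod12 1.24
x' 484.4 y' -83.4 mod12 0.65
x' 484.3 y' -70.7 mod12 1.29
x' 484.6 y' -57.9 mod12 2.15
x' 484.5 y' -45.5 mod12 2.48
x' 484.8 y' -32.9 mod12 3.14
```

```bash
python3 st.py .5838 .0408 .10 -80.7
```

```text
7.35 [0.5246 0.1003 0.1517] [179.22  -0.2  -80.39] [-0.  -0.1 -3.6] [ 0.1  -0.13 -0.01] 0.0137
shift tool mm [ 68.4 -49.1  51.3] rotvec deg [ 0.78 -0.2   0.31] units shift [ 1.71  -1.227  1.282] units turn [ 0.098 -0.025  0.039]
```

Request:
{"op": "apply_moves", "data": {
  "targets": [
    [[0.6, -0.4, 0], [0.05, -0.025, 0.04], 8],
    [[0.6, -0.4, 0.3], [0.05, 0, 0], 8],
    [[0.4, -0.4, 0.4], [0, 0, 0], 8],
    [[0.1, 0, 0.4], [0, 0, 0], 8],
    [[0, 0, 0], [0, 0, 0], 8]
  ]
}}

```text
time_s: 7.85
tcp_pos: [0.5814, 0.0362, 0.1014]
eef_rot: [179.7, -0.0, -81.4]
contact_force: [-0.1, 0.2, -2.5]
gripper_width: 0.0139
```

```bash
python3 - <<'E'
from h import *
c=snap("wrist","w5")
E
python3 st.py .5838 .0408 .066 -80.7
```

```text
7.85 [0.5814 0.0362 0.1014] [ 1.7966e+02 -2.0000e-02 -8.1350e+01] [-0.1  0.2 -2.5] [0.06 0.12 0.05] 0.0139
7.9 [0.5822 0.0367 0.1026] [ 1.7976e+02 -2.0000e-02 -8.1300e+01] [-0.7  0.1 -2.9] [ 0.   -0.14  0.  ] 0.014
shift tool mm [-3.8 -2.4 36.6] rotvec deg [ 0.25 -0.02 -0.6 ] units shift [-0.096 -0.06   0.915] units turn [ 0.031 -0.003 -0.074]
```

View pics/w5.png

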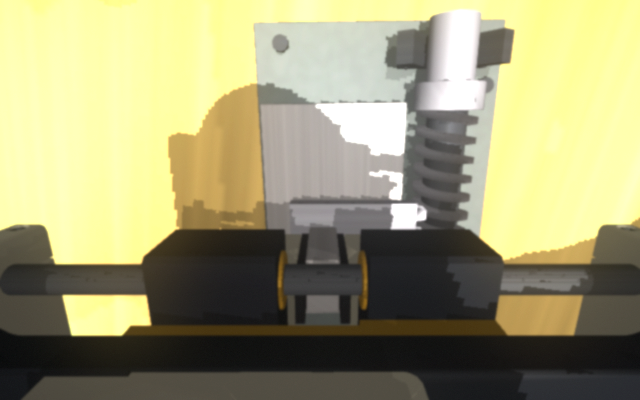

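```bash
python3 - <<'E'
from h import *
c=load("w5.npz")
b=cv2.resize(c["img"][70:230,250:510],None,fx=3,fy=3,interpolation=cv2.INTER_CUBIC)
cv2.imwrite("pics/w5a.png",b)
b=cv2.resize(c["img"][100:230,400:490],None,fx=6,fy=4.6,interpolation=cv2.INTER_CUBIC)
cv2.imwrite("pics/w5b.png",cv2.convertScaleAbs(b,alpha=1.4))
E
```

```text
(no output)
```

View pics/w5a.png

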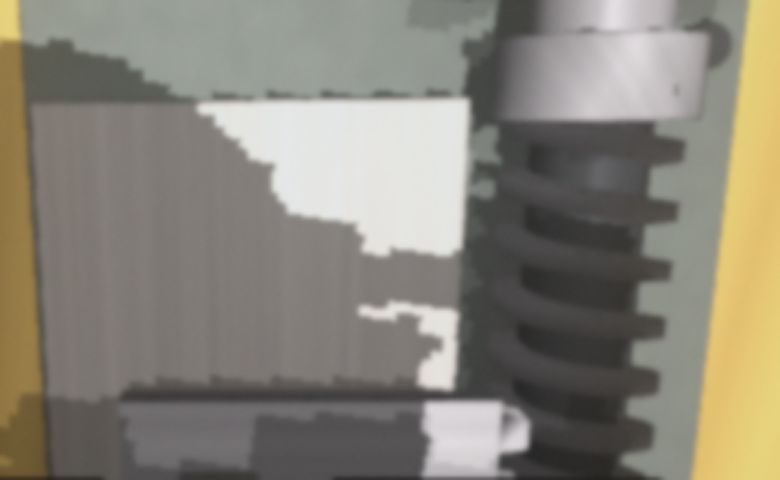

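View pics/w5b.png

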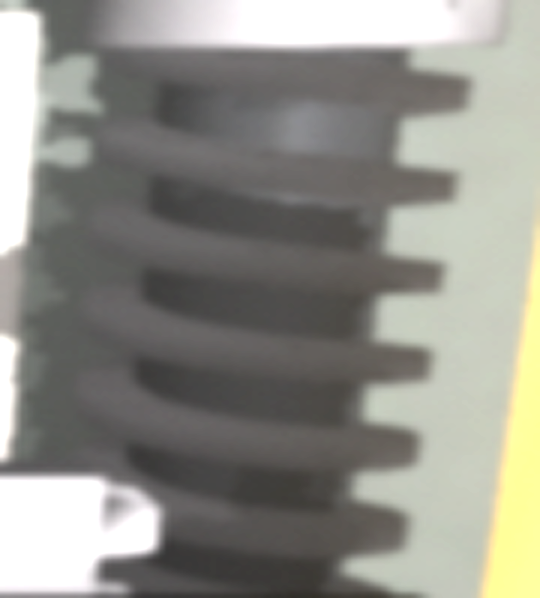

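```bash
python3 - <<'E'
from h import *
c=load("w5.npz"); T=wristT(c["pos"],c["rpy"],c["mount"])
yaw=9.3
ya=np.radians(yaw);ex=np.array([np.cos(ya),np.sin(ya)]);ey=np.array([-ex[1],ex[0]])
g=lambda U,V:((U+.5)/3-.5+250,(V+.5)/3-.5+70)
P=lambda uv,h:px2world_plane(c,*uv,h,T)
def ln(a,b,h):
    p=P(g(*a),h);q=P(g(*b),h);d=q-p;print("line",np.round(p[:2]*1e3,1),np.round(q[:2]*1e3,1),"ang",np.degrees(np.arctan2(d[1],d[0])),"x'",p[:2]@ex*1e3,q[:2]@ex*1e3,"y'",p[:2]@ey*1e3,q[:2]@ey*1e3)
ln((468,100),(455,390),.026); ln((32,102),(468,98),.026); ln((32,102),(50,478),.026); ln((745,20),(700,420),.010)
G=lambda U,V:((U+.5)/6-.5+400,(V+.5)/4.6-.5+100)
cp=T[:3,3]
def crest(uv,side):
    # intersect with silhouette of cylinder r=18 about axis x'=ax,z=30
    ax=503.2/1e3
    u=cp[:2]@ex-ax; w=cp[2]-.03; th=np.arctan2(w,u)  # direction to camera
    be=np.arccos(.018/np.hypot(u,w)); a=th-be*side # side + => left(+x)
    z=.03+.018*np.sin(a)
    p=P(uv,z); 
    # phase: y of crest at angle a: y = y0 + 12*(a)/360 -> y0
    y=p[:2]@ey*1e3-12*np.degrees(a)/360
    print("side",side,"a",round(np.degrees(a),1),"x' meas",round(p[:2]@ex*1e3,1),"exp",round((ax+.018*np.cos(a))*1e3,1),"y0",round(y,2),"mod",round(y%12,2))
for U,V in [(105,130),(95,215),(88,300),(82,385)]: crest(G(U,V),1)
for U,V in [(470,95),(455,187),(442,276),(430,363),(418,448),(405,525)]: crest(G(U,V),-1)
print("w4")
c=load("w4.npz"); T=wristT(c["pos"],c["rpy"],c["mount"]);cp=T[:3,3]
G=lambda U,V:((U+.5)/6-.5+310,(V+.5)/6-.5)
for U,V in [(175,165),(175,265),(175,373),(172,472),(172,568),(172,665),(168,765),(165,860)]: crest(G(U,V),1)
for U,V in [(490,200),(485,305),(478,405),(472,513),(463,620),(458,720),(450,820)]:crest(G(U,V),-1)
E
```

```text
line [540.9 -44.3] [530.3  17.5] ang 99.72710295266461 x' 526.6726213481662 526.2050002858656 y' -131.1632992692499 -68.43318503019402
line [630.6 -30.3] [541.  -44.7] ang -170.88589009223477 x' 617.4415586950804 526.694301241762 y' -131.85842731400527 -131.5640064091858
line [630.6 -30.3] [618.1  51.9] ang 98.6372568619277 x' 617.4415586950804 618.4036526205934 y' -131.85842731400527 -48.68674318269336
line [480.5 -70.7] [464.9  19.9] ang 99.75976610309841 x' 462.74842757465166 462.0106002243666 y' -147.4499789621419 -55.504345038385416
side 1 a -15.3 x' meas 518.4 exp 520.6 y0 -115.27 mod 4.73
side 1 a -15.3 x' meas 518.7 exp 520.6 y0 -103.52 mod 4.48
side 1 a -15.3 x' meas 518.7 exp 520.6 y0 -91.43 mod 4.57
side 1 a -15.3 x' meas 518.6 exp 520.6 y0 -78.96 mod 5.04
side -1 a 155.6 x' meas 485.5 exp 486.8 y0 -125.76 mod 6.24
side -1 a 155.6 x' meas 485.7 exp 486.8 y0 -113.88 mod 6.12
side -1 a 155.6 x' meas 485.7 exp 486.8 y0 -102.01 mod 5.99
side -1 a 155.6 x' meas 485.7 exp 486.8 y0 -90.06 mod 5.94
side -1 a 155.6 x' meas 485.7 exp 486.8 y0 -78.02 mod 5.98
side -1 a 155.6 x' meas 
[... 206 characters left out ...]
73
side 1 a -3.4 x' meas 521.5 exp 521.2 y0 -77.76 mod 6.24
side 1 a -3.4 x' meas 521.3 exp 521.2 y0 -66.34 mod 5.66
side 1 a -3.4 x' meas 521.0 exp 521.2 y0 -54.51 mod 5.49
side 1 a -3.4 x' meas 521.3 exp 521.2 y0 -42.0 mod 6.0
side 1 a -3.4 x' meas 521.5 exp 521.2 y0 -29.83 mod 6.17
side -1 a 168.8 x' meas 484.6 exp 485.5 y0 -113.91 mod 6.09
side -1 a 168.8 x' meas 484.5 exp 485.5 y0 -102.38 mod 5.62
side -1 a 168.8 x' meas 484.6 exp 485.5 y0 -91.12 mod 4.88
side -1 a 168.8 x' meas 484.6 exp 485.5 y0 -78.65 mod 5.35
side -1 a 168.8 x' meas 485.0 exp 485.5 y0 -65.96 mod 6.04
side -1 a 168.8 x' meas 485.0 exp 485.5 y0 -53.79 mod 6.21
side -1 a 168.8 x' meas 485.3 exp 485.5 y0 -41.31 mod 6.69
```

Request:
{"op": "apply_moves", "data": {
  "targets": [
    [[-0.096, -0.06, 0.3], [0.03, 0, -0.074], 8],
    [[0, 0, 0.3], [0, 0, 0], 8],
    [[0, 0, 0.2], [0, 0, 0], 8],
    [[0, 0, 0], [0, 0, 0], 8]
  ]
}}

```text
time_s: 8.3
tcp_pos: [0.5839, 0.0411, 0.0711]
eef_rot: [-179.9, -0.0, -80.8]
contact_force: [-0.0, 0.5, -2.3]
gripper_width: 0.014
```

```bash
python3 st.py .5838 .0408 .056 -80.7
```

```text
8.3 [0.5839 0.0411 0.0711] [-1.799e+02 -3.000e-02 -8.083e+01] [-0.   0.5 -2.3] [ 0.05 -0.02  0.01] 0.014
shift tool mm [ 0.2  0.2 15.1] rotvec deg [-0.1  -0.03 -0.13] units shift [0.006 0.005 0.378] units turn [-0.012 -0.003 -0.016]
```

Request:
{"op": "apply_moves", "data": {
  "targets": [
    [[0, 0, 0.2], [-0.012, -0.003, -0.016], 8],
    [[0, 0, 0.1], [0, 0, 0], 8],
    [[0, 0, 0.03], [0, 0, 0], 8],
    [[0, 0, 0], [0, 0, 0], 8]
  ]
}}

```text
time_s: 8.7
tcp_pos: [0.5844, 0.0416, 0.058]
eef_rot: [-179.9, 0.0, -80.7]
contact_force: [0.1, -0.5, -3.2]
gripper_width: 0.0137
```

```bash
python3 st.py .5838 .0408 .056 -80.7
```

```text
8.7 [0.5844 0.0416 0.058 ] [-1.7992e+02  1.0000e-02 -8.0670e+01] [ 0.1 -0.5 -3.2] [ 0.05 -0.02 -0.01] 0.0137
shift tool mm [0.7 0.8 2. ] rotvec deg [-0.08  0.01  0.03] units shift [0.016 0.019 0.051] units turn [-0.01   0.001  0.004]
```

Request:
{"op": "apply_moves", "data": {
  "targets": [
    [[0.016, 0.02, 0.025], [-0.01, 0, 0], 8],
    [[0, 0, 0.02], [0, 0, 0], 8],
    [[0, 0, 0.01], [0, 0, 0], 8]
  ]
}}

```text
time_s: 9.0
tcp_pos: [0.5841, 0.0408, 0.0563]
eef_rot: [-179.9, 0.0, -80.7]
contact_force: [-0.3, 0.2, -2.8]
gripper_width: 0.0138
```

```bash
python3 st.py .5838 .0408 .056 -80.7
```

```text
9.0 [0.5841 0.0408 0.0563] [-1.7995e+02  1.0000e-02 -8.0670e+01] [-0.3  0.2 -2.8] [ 0.1  -0.   -0.01] 0.0138
shift tool mm [-0.   0.3  0.3] rotvec deg [-0.05  0.01  0.03] units shift [-0.001  0.009  0.007] units turn [-0.006  0.001  0.004]
```

Request:
{"op": "apply_moves", "data": {
  "targets": [
    [[0, 0, 0.015], [0, 0, 0], 8],
    [[0, 0, 0.015], [0, 0, 0], 8]
  ]
}}

```text
time_s: 9.2
tcp_pos: [0.5843, 0.0409, 0.0559]
eef_rot: [-179.9, 0.0, -80.7]
contact_force: [-4.5, 1.6, 9.3]
gripper_width: 0.014
```

```bash
python3 st.py .5838 .0408 .056 -80.7
```

```text
9.2 [0.5843 0.0409 0.0559] [-1.7993e+02  1.0000e-02 -8.0650e+01] [-4.5  1.6  9.3] [ 0.39  1.73 -0.01] 0.014
shift tool mm [-0.   0.5 -0.1] rotvec deg [-0.07  0.01  0.05] units shift [-0.     0.012 -0.003] units turn [-0.009  0.001  0.006]
```

Request:
{"op": "apply_moves", "data": {
  "targets": [
    [[0, 0.03, -0.01], [-0.008, 0, 0.005], 8],
    [[0, 0.03, 0], [0, 0, 0], 8],
    [[0, 0.03, 0], [0, 0, 0], 8],
    [[0, 0.03, 0], [0, 0, 0], 8],
    [[0, 0.02, 0], [0, 0, 0], 8]
  ]
}}

```text
time_s: 9.7
tcp_pos: [0.5784, 0.0399, 0.0561]
eef_rot: [-180.0, 0.0, -80.7]
contact_force: [-0.5, 0.4, -2.5]
gripper_width: 0.0136
```

```bash
cat > q.py <<'E'
from plant import r
from h import *
ya=np.radians(9.3);ex=np.array([np.cos(ya),np.sin(ya)]);ey=np.array([-ex[1],ex[0]])
def q():
    s=r.get_state();p=s["tcp_pos"];f=s["contact_force"];m=s["moment"]
    R0=R.from_euler('xyz',s["eef_rot"],degrees=True);rv=(R0.inv()*R.from_euler('xyz',[180,0,-80.7],degrees=True)).as_rotvec(degrees=True)
    print("t",round(s["time_s"],2),"x'",round(p[:2]@ex*1e3,2),"y'",round(p[:2]@ey*1e3,2),"z",round(p[2]*1e3,2),"Fx'",round(f[:2]@ex,1),"Fy'",round(f[:2]@ey,1),"Fz",round(f[2],1),"M x'y'z",np.round([m[:2]@ex,m[:2]@ey,m[2]],2),"rot err tool deg",np.round(rv,2),"w",round(s["gripper_width"]*1e3,1))
if __name__=="__main__": q()
E
python3 q.py
```

```text
t 9.7 x' 577.22 y' -54.1 z 56.11 Fx' -0.4 Fy' 0.5 Fz -2.5 M x'y'z [ 0.05 -0.07  0.01] rot err tool deg [-0.03  0.02 -0.01] w 13.6
```

Request:
{"op": "apply_moves", "data": {
  "targets": [
    [[0, 0.02, 0.005], [0, 0, 0], 8],
    [[0, 0.02, 0], [0, 0, 0], 8],
    [[0, 0.02, 0], [0, 0, 0], 8]
  ]
}}

```text
time_s: 10.0
tcp_pos: [0.5761, 0.0395, 0.056]
eef_rot: [-179.9, 0.0, -80.7]
contact_force: [0.2, 0.3, -2.7]
gripper_width: 0.0138
```

```bash
python3 q.py
```

```text
t 10.0 x' 574.89 y' -54.07 z 55.95 Fx' 0.2 Fy' 0.2 Fz -2.7 M x'y'z [ 0.04 -0.12 -0.02] rot err tool deg [-0.06  0.02  0.  ] w 13.8
```

Request:
{"op": "apply_moves", "data": {
  "targets": [
    [[0, 0.015, 0], [0, 0, 0], 8],
    [[0, 0.015, 0], [0, 0, 0], 8]
  ]
}}

```text
time_s: 10.2
tcp_pos: [0.5748, 0.0393, 0.0559]
eef_rot: [-179.9, 0.0, -80.7]
contact_force: [-0.1, -0.7, -1.5]
gripper_width: 0.0138
```

```bash
python3 q.py
```

```text
t 10.2 x' 573.56 y' -54.07 z 55.94 Fx' -0.2 Fy' -0.6 Fz -1.5 M x'y'z [ 0.08 -0.11  0.02] rot err tool deg [-0.05  0.02  0.  ] w 13.8
```

Request:
{"op": "apply_moves", "data": {
  "targets": [
    [[0, 0.015, 0], [0, 0, 0], 8],
    [[0, 0.015, 0], [0, 0, 0], 8]
  ]
}}

```text
time_s: 10.4
tcp_pos: [0.5734, 0.0391, 0.0559]
eef_rot: [-180.0, 0.0, -80.7]
contact_force: [1.0, -0.3, -2.3]
gripper_width: 0.0139
```

```bash
python3 q.py
```

```text
t 10.4 x' 572.22 y' -54.06 z 55.91 Fx' 0.9 Fy' -0.5 Fz -2.3 M x'y'z [ 0.04 -0.08  0.04] rot err tool deg [-0.05  0.02  0.  ] w 13.9
```

Request:
{"op": "apply_moves", "data": {
  "targets": [
    [[0, 0.015, 0], [0, 0, 0], 8],
    [[0, 0.015, 0], [0, 0, 0], 8]
  ]
}}

```text
time_s: 10.6
tcp_pos: [0.5722, 0.0389, 0.0559]
eef_rot: [-179.9, 0.0, -80.7]
contact_force: [-0.5, 0.8, -2.6]
gripper_width: 0.0139
```

```bash
python3 q.py
```

```text
t 10.6 x' 570.93 y' -54.07 z 55.92 Fx' -0.3 Fy' 0.8 Fz -2.6 M x'y'z [ 0.09 -0.12  0.01] rot err tool deg [-0.05  0.02  0.  ] w 13.9
```

Request:
{"op": "apply_moves", "data": {
  "targets": [
    [[0, 0.013, 0], [0, 0, 0], 8],
    [[0, 0.013, 0], [0, 0, 0], 8]
  ]
}}

```text
time_s: 10.8
tcp_pos: [0.571, 0.0387, 0.0559]
eef_rot: [-180.0, 0.0, -80.7]
contact_force: [-0.0, -0.6, -1.7]
gripper_width: 0.0136
```

```bash
python3 q.py
```

```text
t 10.8 x' 569.78 y' -54.06 z 55.91 Fx' -0.1 Fy' -0.6 Fz -1.7 M x'y'z [ 0.04 -0.05 -0.  ] rot err tool deg [-0.05  0.02  0.  ] w 13.6
```

Request:
{"op": "apply_moves", "data": {
  "targets": [
    [[0, 0.013, 0], [0, 0, 0], 8],
    [[0, 0.013, 0], [0, 0, 0], 8]
  ]
}}

```text
time_s: 11.0
tcp_pos: [0.5699, 0.0386, 0.0559]
eef_rot: [-179.9, 0.0, -80.7]
contact_force: [0.4, 0.1, -2.4]
gripper_width: 0.0139
```

```bash
python3 q.py
```

```text
t 11.0 x' 568.69 y' -54.04 z 55.94 Fx' 0.4 Fy' 0.0 Fz -2.4 M x'y'z [ 0.02 -0.17  0.  ] rot err tool deg [-0.06  0.02  0.  ] w 13.9
```

Request:
{"op": "apply_moves", "data": {
  "targets": [
    [[0, 0.012, 0], [0, 0, 0], 8],
    [[0, 0.012, 0], [0, 0, 0], 8]
  ]
}}

```text
time_s: 11.2
tcp_pos: [0.5689, 0.0384, 0.0559]
eef_rot: [-179.9, 0.0, -80.7]
contact_force: [0.6, -0.4, -2.1]
gripper_width: 0.0139
```

```bash
python3 q.py
```

```text
t 11.2 x' 567.61 y' -54.06 z 55.93 Fx' 0.5 Fy' -0.5 Fz -2.1 M x'y'z [ 0.01 -0.54  0.03] rot err tool deg [-0.05  0.02  0.  ] w 13.9
```

Request:
{"op": "apply_moves", "data": {
  "targets": [
    [[0, 0.01, 0], [0, 0, 0], 8]
  ]
}}

```text
time_s: 11.3
tcp_pos: [0.5689, 0.0384, 0.056]
eef_rot: [-179.9, 0.0, -80.7]
contact_force: [2.3, -0.5, -2.9]
gripper_width: 0.014
```

```bash
python3 q.py; python3 - <<'E'
from h import *
c=snap("wrist","w6")
b=cv2.resize(c["img"][80:240,260:510],None,fx=3.1,fy=3.1,interpolation=cv2.INTER_CUBIC)
cv2.imwrite("pics/w6c.png",cv2.convertScaleAbs(b,alpha=1.3))
E
```

```text
t 11.3 x' 567.58 y' -54.02 z 56.02 Fx' 2.2 Fy' -0.8 Fz -2.9 M x'y'z [-0.2  -0.9   0.04] rot err tool deg [-0.1   0.02  0.01] w 14.0
11.3 [0.5689 0.0384 0.056 ] [-1.799e+02  2.000e-02 -8.069e+01] [ 2.3 -0.5 -2.9] [-0.06 -0.92  0.04] 0.014
```

View pics/w6c.png

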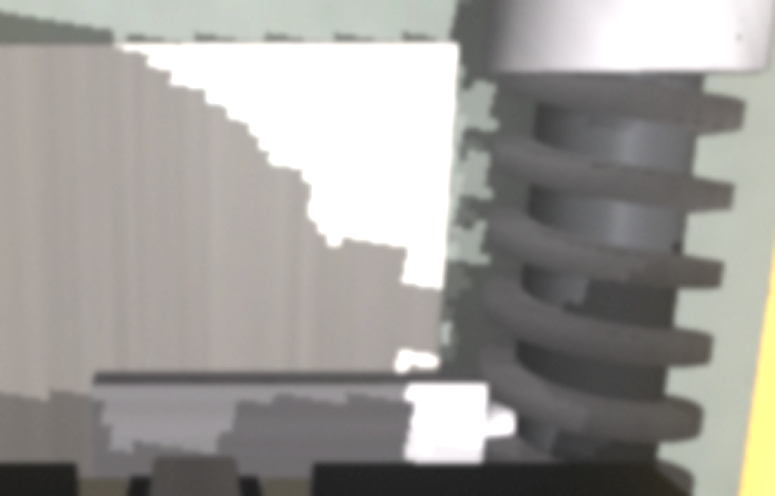

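Request:
{"op": "apply_moves", "data": {
  "targets": [
    [[0, 0.013, 0.004], [0, 0, 0], 8]
  ]
}}

```text
time_s: 11.45
tcp_pos: [0.5688, 0.0384, 0.056]
eef_rot: [-179.8, 0.0, -80.7]
contact_force: [1.6, -0.2, -2.6]
gripper_width: 0.0138
```

```bash
python3 q.py
```

```text
t 11.45 x' 567.57 y' -53.99 z 56.05 Fx' 1.5 Fy' -0.5 Fz -2.6 M x'y'z [-0.18 -0.81  0.03] rot err tool deg [-0.15  0.02  0.02] w 13.8
```

Request:
{"op": "apply_moves", "data": {
  "targets": [
    [[0, 0.04, 0.005], [-0.02, 0, 0], 8]
  ]
}}

```text
time_s: 11.55
tcp_pos: [0.5687, 0.0386, 0.0563]
eef_rot: [-179.8, 0.0, -80.7]
contact_force: [7.5, -0.3, -6.4]
gripper_width: 0.0138
```

```bash
python3 q.py
```

```text
t 11.55 x' 567.46 y' -53.86 z 56.29 Fx' 7.3 Fy' -1.5 Fz -6.4 M x'y'z [-0.7  -2.87  0.08] rot err tool deg [-0.16  0.03  0.05] w 13.8
```

Request:
{"op": "apply_moves", "data": {
  "targets": [
    [[0.005, 0, 0.01], [-0.02, 0, 0.005], 8],
    [[0, 0, 0.008], [-0.01, 0, 0], 8]
  ]
}}

```text
time_s: 11.75
tcp_pos: [0.5689, 0.0384, 0.0559]
eef_rot: [179.9, 0.0, -80.7]
contact_force: [1.1, 0.2, 0.9]
gripper_width: 0.0136
```

```bash
python3 q.py
```

```text
t 11.75 x' 567.68 y' -54.0 z 55.89 Fx' 1.1 Fy' -0.0 Fz 0.9 M x'y'z [ 0.03 -0.24 -0.03] rot err tool deg [0.07 0.04 0.01] w 13.6
```

Request:
{"op": "apply_moves", "data": {
  "targets": [
    [[0.015, 0.01, 0.003], [0, 0, 0], 8],
    [[0.015, 0.01, 0.003], [0, 0, 0], 8]
  ]
}}

```text
time_s: 11.95
tcp_pos: [0.569, 0.0378, 0.0559]
eef_rot: [-180.0, 0.1, -80.7]
contact_force: [2.8, 3.1, -1.0]
gripper_width: 0.0139
```

```bash
python3 q.py
```

```text
t 11.95 x' 567.64 y' -54.63 z 55.94 Fx' 3.2 Fy' 2.6 Fz -1.0 M x'y'z [ 0.76 -0.98 -0.07] rot err tool deg [-0.02  0.08  0.02] w 13.9
```

Request:
{"op": "apply_moves", "data": {
  "targets": [
    [[0.02, 0.01, 0.003], [0, 0, 0], 8]
  ]
}}

```text
time_s: 12.05
tcp_pos: [0.569, 0.0374, 0.056]
eef_rot: [-179.9, 0.1, -80.7]
contact_force: [1.6, 5.3, -1.4]
gripper_width: 0.0136
```

```bash
python3 q.py
```

```text
t 12.05 x' 567.62 y' -55.01 z 55.97 Fx' 2.5 Fy' 4.9 Fz -1.4 M x'y'z [ 2.18 -0.78 -0.23] rot err tool deg [-0.07  0.12  0.01] w 13.6
```

Request:
{"op": "apply_moves", "data": {
  "targets": [
    [[-0.02, 0.01, 0.003], [0, 0.01, 0], 8],
    [[-0.02, 0.01, 0.003], [0, 0, 0], 8],
    [[-0.015, 0.01, 0.003], [0, 0, 0], 8]
  ]
}}

```text
time_s: 12.35
tcp_pos: [0.5687, 0.0388, 0.056]
eef_rot: [-179.8, -0.0, -80.6]
contact_force: [5.1, -1.0, -2.3]
gripper_width: 0.0139
```

```bash
python3 q.py
```

```text
t 12.35 x' 567.53 y' -53.57 z 56.05 Fx' 4.9 Fy' -1.8 Fz -2.3 M x'y'z [-0.98 -1.73  0.09] rot err tool deg [-0.19 -0.04  0.07] w 13.9
```

Request:
{"op": "apply_moves", "data": {
  "targets": [
    [[0.013, 0.01, 0.006], [-0.02, 0, 0.008], 8],
    [[0.002, 0.04, 0.015], [-0.02, 0, 0], 8]
  ]
}}

```text
time_s: 12.55
tcp_pos: [0.5687, 0.0386, 0.0559]
eef_rot: [-179.9, -0.0, -80.7]
contact_force: [7.5, 0.7, -1.0]
gripper_width: 0.0136
```

```bash
python3 q.py
```

```text
t 12.55 x' 567.49 y' -53.77 z 55.95 Fx' 7.5 Fy' -0.6 Fz -1.0 M x'y'z [-0.39 -3.02  0.07] rot err tool deg [-0.08 -0.01  0.04] w 13.6
```

Request:
{"op": "apply_moves", "data": {
  "targets": [
    [[0.008, 0.05, 0.015], [-0.015, 0, 0.005], 8],
    [[0.004, 0.05, 0.015], [-0.015, 0, 0], 8]
  ]
}}

```text
time_s: 12.75
tcp_pos: [0.5687, 0.0387, 0.0561]
eef_rot: [-179.7, 0.0, -80.6]
contact_force: [8.3, -0.7, -2.6]
gripper_width: 0.0141
```

```bash
python3 q.py
```

```text
t 12.75 x' 567.43 y' -53.72 z 56.13 Fx' 8.0 Fy' -2.0 Fz -2.6 M x'y'z [-0.58 -2.97  0.04] rot err tool deg [-0.25  0.03  0.07] w 14.1
```

Request:
{"op": "apply_moves", "data": {
  "targets": [
    [[0.012, 0.045, 0.025], [-0.06, 0, 0.01], 8],
    [[0.01, 0.045, 0.025], [-0.05, 0, 0.01], 8]
  ]
}}

```text
time_s: 12.95
tcp_pos: [0.5689, 0.0386, 0.0559]
eef_rot: [179.8, 0.1, -80.7]
contact_force: [3.4, 2.0, 2.9]
gripper_width: 0.0135
```

```bash
python3 q.py
```

```text
t 12.95 x' 567.62 y' -53.83 z 55.87 Fx' 3.7 Fy' 1.4 Fz 2.9 M x'y'z [ 0.48 -1.98  0.08] rot err tool deg [ 0.22  0.08 -0.02] w 13.5
```

Request:
{"op": "apply_moves", "data": {
  "targets": [
    [[0.004, 0.05, 0.018], [0, 0.005, 0], 8],
    [[0.004, 0.05, 0.018], [-0.02, 0.005, 0], 8]
  ]
}}

```text
time_s: 13.15
tcp_pos: [0.5687, 0.0387, 0.0561]
eef_rot: [-180.0, 0.0, -80.6]
contact_force: [7.6, 0.5, -2.1]
gripper_width: 0.0136
```

```bash
python3 q.py
```

```text
t 13.15 x' 567.52 y' -53.75 z 56.07 Fx' 7.6 Fy' -0.7 Fz -2.1 M x'y'z [-0.47 -3.08 -0.  ] rot err tool deg [-0.03  0.03  0.06] w 13.6
```

Request:
{"op": "apply_moves", "data": {
  "targets": [
    [[0.006, 0.055, 0.022], [-0.02, 0.003, 0.005], 8],
    [[0.006, 0.055, 0.022], [-0.025, 0.003, 0.003], 8],
    [[0.006, 0.055, 0.022], [-0.025, 0.003, 0.003], 8]
  ]
}}

```text
time_s: 13.45
tcp_pos: [0.5687, 0.0387, 0.0562]
eef_rot: [-179.8, 0.0, -80.6]
contact_force: [8.7, -0.6, -1.4]
gripper_width: 0.0141
```

```bash
python3 q.py
```

```text
t 13.45 x' 567.48 y' -53.74 z 56.2 Fx' 8.5 Fy' -2.0 Fz -1.4 M x'y'z [-0.29 -3.03 -0.01] rot err tool deg [-0.19  0.    0.1 ] w 14.1
```

Request:
{"op": "apply_moves", "data": {
  "targets": [
    [[0.008, 0.055, 0.026], [-0.035, 0.003, 0.012], 8],
    [[0.008, 0.055, 0.026], [-0.03, 0.003, 0.01], 8],
    [[0.008, 0.055, 0.024], [-0.03, 0.003, 0.008], 8]
  ]
}}

```text
time_s: 13.75
tcp_pos: [0.5687, 0.0386, 0.0561]
eef_rot: [-179.9, -0.0, -80.7]
contact_force: [7.1, 0.5, 0.5]
gripper_width: 0.0137
```

```bash
python3 q.py
```

```text
t 13.75 x' 567.47 y' -53.8 z 56.1 Fx' 7.1 Fy' -0.6 Fz 0.5 M x'y'z [-0.18 -2.84  0.02] rot err tool deg [-0.14 -0.01 -0.02] w 13.7
```

Request:
{"op": "apply_moves", "data": {
  "targets": [
    [[0.008, 0.062, 0.026], [-0.035, 0.003, 0.003], 8],
    [[0.008, 0.062, 0.026], [-0.032, 0.003, 0.003], 8],
    [[0.008, 0.062, 0.026], [-0.032, 0.003, 0.003], 8],
    [[0.008, 0.062, 0.026], [-0.032, 0.003, 0.003], 8],
    [[0.008, 0.062, 0.026], [-0.032, 0.003, 0.003], 8]
  ]
}}

```text
time_s: 14.25
tcp_pos: [0.5687, 0.0387, 0.0561]
eef_rot: [-179.8, -0.0, -80.6]
contact_force: [8.5, 1.2, -1.0]
gripper_width: 0.0136
```

```bash
python3 q.py
```

```text
t 14.25 x' 567.46 y' -53.71 z 56.14 Fx' 8.6 Fy' -0.2 Fz -1.0 M x'y'z [-0.2  -3.09  0.  ] rot err tool deg [-0.17 -0.02  0.1 ] w 13.6
```

Request:
{"op": "apply_moves", "data": {
  "targets": [
    [[0.008, 0.062, 0.026], [-0.032, 0.003, 0.003], 8],
    [[0.008, 0.062, 0.026], [-0.032, 0.003, 0.003], 8],
    [[0.008, 0.062, 0.026], [-0.032, 0.003, 0.003], 8],
    [[0.008, 0.062, 0.026], [-0.032, 0.003, 0.003], 8],
    [[0.008, 0.062, 0.026], [-0.032, 0.003, 0.003], 8]
  ]
}}

```text
time_s: 14.75
tcp_pos: [0.5686, 0.0387, 0.0562]
eef_rot: [-179.8, -0.0, -80.5]
contact_force: [7.6, 0.4, 0.2]
gripper_width: 0.0138
```

```bash
python3 q.py
```

```text
t 14.75 x' 567.42 y' -53.66 z 56.2 Fx' 7.5 Fy' -0.8 Fz 0.2 M x'y'z [-0.22 -3.11 -0.09] rot err tool deg [-0.23 -0.02  0.2 ] w 13.8
```

Request:
{"op": "apply_moves", "data": {
  "targets": [
    [[0.012, 0.06, 0.03], [-0.045, 0.005, 0.03], 8],
    [[0.012, 0.06, 0.03], [-0.04, 0.005, 0.02], 8],
    [[0.012, 0.06, 0.028], [-0.035, 0.004, 0.015], 8]
  ]
}}

```text
time_s: 15.05
tcp_pos: [0.5688, 0.0385, 0.056]
eef_rot: [-179.9, -0.1, -80.9]
contact_force: [7.8, 0.3, 0.4]
gripper_width: 0.0139
```

```bash
python3 q.py
```

```text
t 15.05 x' 567.53 y' -53.94 z 55.98 Fx' 7.7 Fy' -1.0 Fz 0.4 M x'y'z [ 0.17 -2.91  0.09] rot err tool deg [-0.06 -0.06 -0.2 ] w 13.9
```

Request:
{"op": "apply_moves", "data": {
  "targets": [
    [[0.008, 0.06, 0.026], [-0.034, 0.001, -0.005], 8],
    [[0.008, 0.06, 0.026], [-0.034, 0.001, 0.003], 8],
    [[0.008, 0.06, 0.026], [-0.034, 0.002, 0.006], 8],
    [[0.008, 0.06, 0.026], [-0.034, 0.002, 0.006], 8],
    [[0.008, 0.06, 0.026], [-0.034, 0.002, 0.006], 8]
  ]
}}

```text
time_s: 15.55
tcp_pos: [0.5687, 0.0386, 0.0559]
eef_rot: [180.0, -0.0, -80.8]
contact_force: [8.2, 0.4, -1.4]
gripper_width: 0.0139
```

```bash
python3 q.py
```

```text
t 15.55 x' 567.5 y' -53.83 z 55.94 Fx' 8.1 Fy' -0.9 Fz -1.4 M x'y'z [-0.25 -3.12  0.11] rot err tool deg [ 0.01 -0.02 -0.06] w 13.9
```

Request:
{"op": "apply_moves", "data": {
  "targets": [
    [[0.008, 0.06, 0.026], [-0.034, 0.001, 0.006], 8],
    [[0.008, 0.06, 0.026], [-0.034, 0.001, 0.006], 8],
    [[0.008, 0.06, 0.026], [-0.034, 0.002, 0.006], 8],
    [[0.008, 0.06, 0.026], [-0.034, 0.002, 0.006], 8],
    [[0.008, 0.06, 0.026], [-0.034, 0.002, 0.006], 8]
  ]
}}

```text
time_s: 16.05
tcp_pos: [0.5688, 0.0386, 0.0559]
eef_rot: [179.9, 0.0, -80.8]
contact_force: [8.6, 0.3, -0.6]
gripper_width: 0.0136
```

```bash
python3 q.py
```

```text
t 16.05 x' 567.57 y' -53.86 z 55.89 Fx' 8.5 Fy' -1.1 Fz -0.6 M x'y'z [-0.22 -3.1   0.04] rot err tool deg [ 0.07  0.02 -0.06] w 13.6
```

Request:
{"op": "apply_moves", "data": {
  "targets": [
    [[0.003, 0.02, 0.008], [-0.01, 0, 0.002], 8],
    [[0, 0.01, 0.004], [0, 0, 0], 20],
    [[0, 0, 0], [0, 0, 0], 30],
    [[0, 0, 0], [0, 0, 0], 30],
    [[0, 0, 0], [0, 0, 0], 30]
  ]
}}

```text
time_s: 16.55
tcp_pos: [0.5644, 0.0372, 0.0546]
eef_rot: [179.5, -0.0, -80.8]
contact_force: [-0.2, 0.2, -0.6]
gripper_width: 0.0295
```

```bash
python3 q.py; python3 - <<'E'
from h import *
c=snap("wrist","w7")
b=cv2.resize(c["img"][80:300,240:510],None,fx=2.7,fy=2.7,interpolation=cv2.INTER_CUBIC)
cv2.imwrite("pics/w7c.png",cv2.convertScaleAbs(b,alpha=1.3))
E
```

```text
t 16.55 x' 562.97 y' -54.52 z 54.63 Fx' -0.1 Fy' 0.2 Fz -0.6 M x'y'z [ 0.12 -0.08  0.02] rot err tool deg [ 0.51 -0.01 -0.13] w 29.5
16.55 [0.5644 0.0372 0.0546] [ 1.7949e+02 -2.0000e-02 -8.0830e+01] [-0.2  0.2 -0.6] [ 0.13 -0.06  0.02] 0.0295
```

View pics/w7c.png

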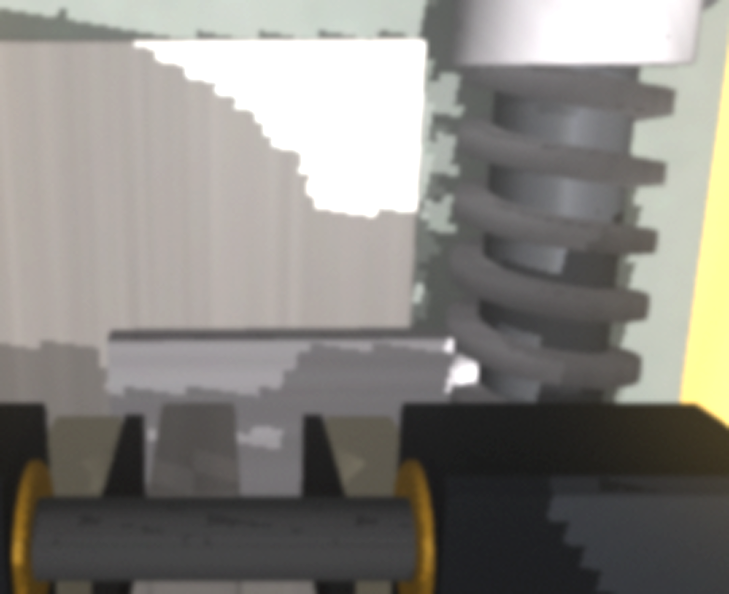

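Request:
{"op": "apply_moves", "data": {
  "targets": [
    [[0, -0.09, -0.03], [0.04, 0, 0], 30],
    [[0, 0, -0.03], [0, 0, 0], 30],
    [[0, 0, 0], [0, 0, 0], 30]
  ]
}}

```text
time_s: 16.9
tcp_pos: [0.5678, 0.0376, 0.057]
eef_rot: [179.8, -0.0, -80.8]
contact_force: [-0.2, -0.8, 0.1]
gripper_width: 0.0298
```

```bash
python3 q.py
```

```text
t 16.9 x' 566.45 y' -54.61 z 57.01 Fx' -0.3 Fy' -0.8 Fz 0.1 M x'y'z [ 0.06 -0.06  0.  ] rot err tool deg [ 0.21 -0.02 -0.14] w 29.8
```

Request:
{"op": "apply_moves", "data": {
  "targets": [
    [[0, 0, -0.2], [0.02, 0, 0], 30],
    [[0, 0, -0.35], [0, 0, 0], 30],
    [[0, 0, -0.5], [0, 0, 0], 30],
    [[0, 0, -0.8], [0, 0, 0], 30],
    [[0, 0, -0.8], [0, 0, 0], 30]
  ]
}}

```text
time_s: 17.4
tcp_pos: [0.565, 0.0367, 0.1636]
eef_rot: [179.4, -0.1, -80.9]
contact_force: [0.3, -0.1, -0.1]
gripper_width: 0.03
```

Request:
{"op": "apply_moves", "data": {
  "targets": [
    [[0, 0, -0.6], [0, 0, 0], 30],
    [[0, 0, 0], [0, 0, 0], 30]
  ]
}}

```text
time_s: 17.6
tcp_pos: [0.5674, 0.0372, 0.1948]
eef_rot: [179.9, -0.1, -80.8]
contact_force: [0.7, 0.4, -0.4]
gripper_width: 0.03
```

```bash
python3 q.py; python3 - <<'E'
from h import *
c=snap("wrist","w8")
b=cv2.resize(c["img"][100:240,240:460],None,fx=3.6,fy=3.6,interpolation=cv2.INTER_CUBIC)
cv2.imwrite("pics/w8c.png",cv2.convertScaleAbs(b,alpha=1.1))
E
```

```text
t 17.6 x' 565.93 y' -55.01 z 194.79 Fx' 0.8 Fy' 0.3 Fz -0.4 M x'y'z [ 0.12 -0.14 -0.  ] rot err tool deg [ 0.06 -0.08 -0.14] w 30.0
17.6 [0.5674 0.0372 0.1948] [ 1.7994e+02 -8.0000e-02 -8.0840e+01] [ 0.7  0.4 -0.4] [ 0.15 -0.12 -0.  ] 0.03
```

View pics/w8.png

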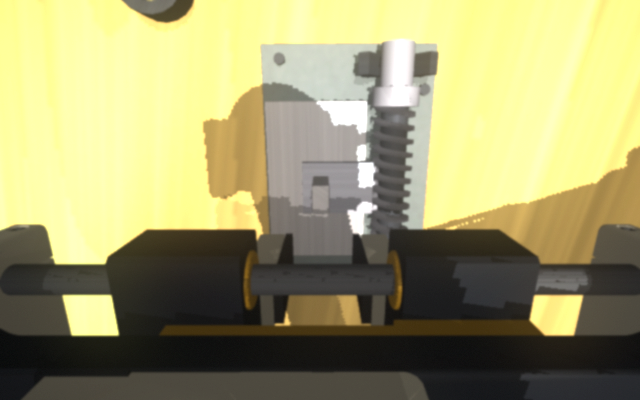

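View pics/w8c.png

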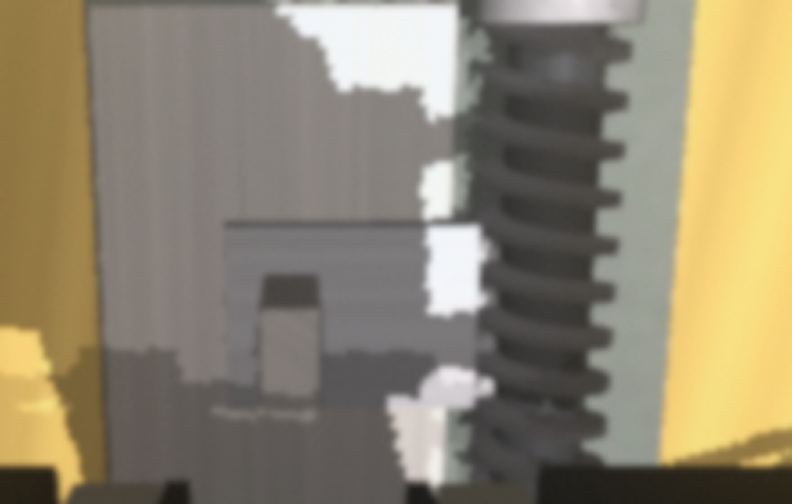

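```bash
python3 - <<'E'
from fit import *
c=load("w8.npz")
g=lambda U,V:((U+.5)/3.6-.5+240,(V+.5)/3.6-.5+100)
obs=[((17,-24,8),g(226,228)),((-48,-24,8),g(480,227)),((-48,24,8),g(478,404)),
 ((7,-12,48),g(262,308)),((-7,-12,48),g(321,308)),((7,12,48),g(260,396)),((-7,12,48),g(319,397))]
q,f=fitleaf(c,obs,z0=.026,x0=(.568,.038,9.3)); print(q); print(np.round(f,1))
ya=np.radians(9.3);ex=np.array([np.cos(ya),np.sin(ya)]);ey=np.array([-ex[1],ex[0]])
print("x'",q[:2]@ex*1e3,"y'",q[:2]@ey*1e3)
b=cv2.resize(c["img"][155:220,350:410],None,fx=10,fy=9,interpolation=cv2.INTER_CUBIC)
cv2.imwrite("pics/w8d.png",cv2.convertScaleAbs(b,alpha=1.3))
E
```

```text
[0.56912197 0.03788382 8.83431993]
[[-0.3 -1.7]
 [ 0.5 -1.1]
 [-1.2  0. ]
 [-0.5 -1.3]
 [ 0.5 -1.2]
 [ 0.1  2.7]
 [ 0.7  2.5]]
x' 567.7634367563514 y' -54.586416734373294
```

View pics/w8d.png

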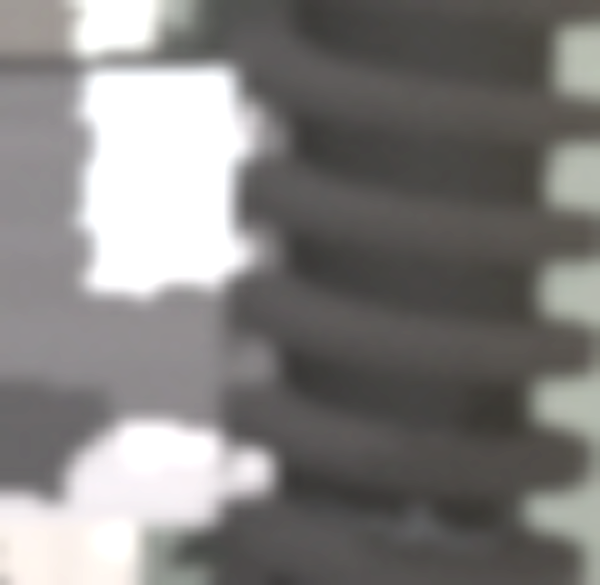

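```bash
python3 - <<'E'
from h import *
c=snap("top","top1"); a=load("top0.npz")
d=cv2.absdiff(c["img"],a["img"]).max(2)
for n,(u,v) in {"fine":(425,173),"nut":(364,133),"box":(192,226),"tin":(467,261)}.items(): print(n,d[v-18:v+18,u-18:u+18].max(), (d[v-18:v+18,u-18:u+18]>40).sum())
from plant import r
print(r.close_job())
E
```

```text
17.65 [0.5666 0.0371 0.1933] [ 1.7984e+02 -7.0000e-02 -8.0850e+01] [0.1 0.1 0.2] [ 0.04 -0.09  0.  ] 0.0301
fine 20 0
nut 20 0
box 116 285
tin 20 0
the job is handed in; nothing more can be done
None
```

```bash
python3 - <<'E'
from h import *
c=load("top1.npz"); a=load("top0.npz")
f=lambda c:cv2.resize(c["img"][190:265,150:235],None,fx=4,fy=4)
cv2.imwrite("pics/box.png",np.hstack([f(a),f(c)]))
E
```

```text
(no output)
```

View pics/box.png

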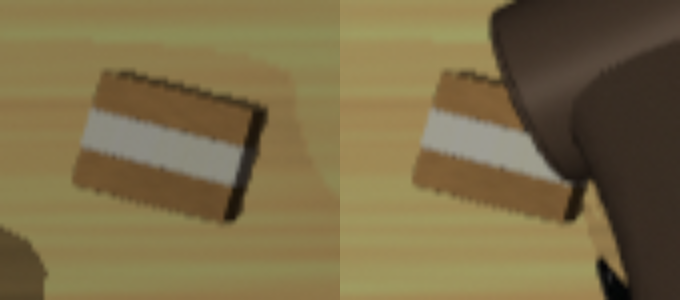

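The coarse leaf is seated in the jack screw. I gripped it by its tab, laid it flat on the ledge and slid it in with all four teeth in the grooves. I felt both ways along the screw to find the flanks, held it pressed home, then released it and lifted clear. The job was handed in at 17.65 s.

- **Push:** I held it for about 3.5 s. Readings between moves were about 7 to 8.7 N, apart from one brief dip to 3.7 N. The last second read 8.1 to 8.5 N, with the leaf square and flat on the ledge. I only saw forces at the end of each move, and the highest reading against the screw was 8.6 N.
- **Seating:** The last wrist picture shows all four teeth in the grooves and the edge flush along the crests. The leaf's position fitted from that picture agrees with the pressed position to about 0.3 mm towards the screw and 0.7 mm along it. The fitted angle is 8.8° against about 9.2° when pressed, which is within the fit's error; some points were off by up to 2.7 pixels.
- **Bystanders:** Before-and-after top pictures show no change at the fine leaf, the nut or the tin. The box area did differ, but only because the arm hides part of it in the second picture; the visible part of the box has not moved. I looked into that after handing in.
- **Release:** When I let go, the gripper sprang about 4.6 mm towards the screw. The reading straight after showed no contact force, and the leaf stayed in place.

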